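# Fit the tow bar and drive its hitch pin

### The arm

A 6-joint arm with a two-finger parallel gripper is mounted at the origin on the work surface. World frame = base frame: x ahead of the robot, y to its left, z up, the work surface at z = 0. Lengths are in m, angles in degrees, forces in N, time in s.
With the tool pointing down it reaches from about 0.35 to 0.875 m from the base axis. Payload 4.2 kg.
Tool frame: the origin (TCP) lies at the very end of the fingers, on their centre line; the grasp point (between the pads) lies 19 mm behind it; z points along the fingers, y is the line along which they close (so a half turn about z gives the same grasp; the last joint's range is limited). The gripper opens to 87 mm and grips with 3 to 60 N. Pads are 19 mm wide; open, the fingers measure 117 mm over their backs; the gripper's body (75 mm by 190 mm) begins 51 mm behind the grasp point.
Start: joints at [-55.6, 22.042, 0.453, 0, -68.411, -14.817], TCP at [0.21, -0.589, 0.192] pointing down, gripper open.
Joint ranges: [-179.83, 179.83], [-69.29, 118.12], [-61.27, 80.66], [-181.25, 117.63], [-171.15, -9.14], [-177.46, 177.46]. Speed limits (degrees/s): [159.86, 159.86, 180, 180, 180, 180].

### API

Orientations are given as a 3x3 rotation matrix whose columns are the frame's x, y, z axes.
In Python, from station import monitor, cams, ticket gives the robot as it stands.
- The arm moves only by the tool drive_tool, never from a script. Its argument "moves" is a list of rows, each an object with "delta_pos": the shift along the tool's x, y, z in mm, a list of three; "turn": the turn about the tool's z in rad; "claw": the opening, from 0 (shut) to 1 (fully open). A call has 1 to 12 rows; each row shifts and turns the commanded pose from where the row before left it, along the tool's axes as they then stand; what a row does not reach is not made up. A row lasts 1/8 s, in which the tool goes at most 62.5 mm and 10.7 degrees, less where a joint would pass 70% of its speed; a pose out of reach is approached as far as the arm can. A call is refused whole if a number of a shift passes 62.5 or a number of a turn 0.188, either way. A call with a gripper value outside its range is refused whole. The fingers move at their own pace and stop on an object; the grip force is fixed at half the most. Time passes only in rows, so rows that do not move let the fingers close. It gives the time, the measured TCP pose, the force, the opening and the grip force at its end, in the units of the state.
- monitor.sense(): the state, without advancing time (a new reading comes with each control period).
- cams.capture(name): name is "scene" or "top"; returns a dict with "color" (480x640x3 uint8, red, green, blue), "range_z" (480x640 float32, m along the optical axis (not along the pixel's ray), 0 where there is no reading), "vertical_fov" (degrees; the focal length in pixels is half the picture's height over the tangent of half this angle, whatever the lens; pixels are square), "cx", "cy" (the principal point, pixels), "extrinsics" (4x4, takes a point from camera to world coordinates). Camera axes: x right, y down, z forward; pixel columns grow to the right and rows downward; lengths in m; the calibration is good to about 2 mm. A picture is of the moment at which its call begins.
- ticket.finish_job(): hands the job in; it is judged then, once.
The state is a dict: "time_s": time; "joints": joint angles; "joint_velocities": joint speeds; "effort": joint torques, N m; "tcp_pos": TCP position; "ee_rot": TCP orientation; "wrist_force": force on the tool from outside, world axes, zero at the start; "moment": the same for the moment, N m; "gripper_width": opening from 0.0 (shut) to 1.0 (fully open); "gripper_force": force on a finger pad.
Only numpy, scipy, OpenCV 4.12 (cv2) and the standard library are available. Lean on these libraries where they do the work, as an engineer would, in place of code of your own. Each camera call takes 0.05 s, during which the arm holds its last target. There are 200 camera calls.

### The job

The tow bar on the bench is only just started in its receiver tube: push it in until it is fully home against the stop inside, which lines up the holes. Then take the red-handled hitch pin from the rack and put it down through the receiver and the bar until its collar sits on the tube, and let go of it. Leave the yellow and blue pins, the spray can and the tin standing where they are.

Things in the scene. Friction and masses are not known exactly. Their poses are not given: they have to be found in the camera images.
- receiver: blue jig fixed to the bench, carrying a dark square tube. Origin at bench level straight below the vertical pin hole; z up, x along the tube from open mouth to closed end (the bar is pushed towards +x). Tube 46 mm wide, x = -60 (mouth) to +60 mm, underside 30 mm, top face 77 mm above the bench; collar at the mouth up to 83 mm. Base 90 mm wide, 10 mm thick, x = -200 to +75 mm
- rec_hole (a point): centre of the 15 mm pin hole's mouth in the tube's top face, 77 mm above the bench; same axes as the receiver. The hole goes straight down through both tube walls (6 mm each), with free space below to 10 mm above the bench. Inside, the channel is 34 mm wide, 35 mm high and ends at a hidden solid stop at x = +35 mm
- rec_saddle (a point): middle of the top of the blue saddle under the outer part of the bar, 160 mm before the pin hole and 36 mm above the bench; saddle 40 mm along x, 50 mm wide; same axes as the receiver
- bar_hole (a point): loose aluminium tow bar, 32 x 32 x 200 mm, 0.7 to 1 kg, in the mouth of the tube, top 68 mm above the bench. Point: centre of its vertical 16 mm pin hole, 52 mm above the bench. x runs along the bar to its nose, 35 mm ahead. Fully home, this point lies under rec_hole; at the start 30 to 70 mm short of it. It slides with 2 to 6 N of friction
- bar_end (a point): centre of the flat outer end face (32 x 32 mm) of the tow bar, 165 mm behind bar_hole, 52 mm above the bench; same axes. A steel tow ball, 50 mm across, stands on the bar 65 mm ahead of this face (100 mm behind bar_hole), its top 134 mm above the bench
- rack: fixed grey block 150 x 44 x 62 mm (x, y, z), origin under its centre, with three upright 16 mm through holes at x = -50, 0 and +50 mm, y = 0; each holds one of the three pins, in any order
- pin_center (a point): red-handled hitch pin: red round grip 24 mm across, 45 mm tall (its centre 31.5 mm above this point), below it a 30 mm steel collar 5 mm thick, and shank 58 mm long; hangs upright in its rack hole by the collar. Point: on its axis, half-way up its 108 mm, 4 mm below the collar's underside; z up. Shank 12 mm across, last 8 mm tapered to 6 mm. Collar underside 62 mm above the bench in the rack, 77 mm in place
- pin_yellow_center (a point): yellow-handled pin to leave alone: grip 24 mm across, 45 mm tall, 30 mm steel collar 5 mm thick, and shank 58 mm long; hangs upright in its rack hole by the collar. Point: on its axis, half-way up its 108 mm, 4 mm below the collar's underside; z up
- pin_blue_center (a point): blue-handled pin to leave alone: grip 24 mm across, 45 mm tall, 30 mm steel collar 5 mm thick, and shank 58 mm long; hangs upright in its rack hole by the collar. Point: on its axis, half-way up its 108 mm, 4 mm below the collar's underside; z up
- can_center (a point): blue and yellow spray can with white cap, 60 mm across and 200 mm tall, standing close to one side of the receiver tube; point: its centre, half-way up, z up its axis
- tin_center (a point): round green tin, 72 mm across and 60 mm tall, standing close to the other side of the receiver tube; point: its centre, half-way up, z up its axis
Mind the look-alikes: they are no part of the job. Leave any turquoise look-alike of the part that bears pin_center alone.

How it is judged (in metres and radians):
On the way, in this order (a step that is already met when the one before it is completed fails the run):
1. the bar is fully home in the tube, its hole within 3 mm of the receiver's (x of bar_hole in the frame of receiver between -0.003 and 0.003 m and y of bar_hole in the frame of receiver between -0.003 and 0.003 m and z of bar_hole in the frame of receiver between 0.048 and 0.057 m), for 0.2 s.
2. the red pin is down through tube and bar, its collar on the tube (horizontal distance between pin_center and bar_hole below 0.004 m and horizontal distance between pin_center and receiver below 0.004 m and z of pin_center in the frame of receiver between 0.069 and 0.076 m and angle between pin_center's own z axis and vertical below 0.1 rad), for 0.2 s.
At the end, for the whole second after the job is handed in: The bar's hole is within 4 mm (along) and 3 mm (across) of the receiver's hole and the bar lies level in the tube; the red pin is upright (within 0.1 rad), within 4 mm of both holes' axis, its collar down on the tube (no more than 3 mm above it); both at rest and released (all of step 2 and x of bar_hole in the frame of receiver between -0.004 and 0.004 m and y of bar_hole in the frame of receiver between -0.003 and 0.003 m and z of bar_hole in the frame of receiver between 0.048 and 0.057 m and linear speed of each of pin, bar below 0.02 m/s and contact force between the fingers and pin below 0.01 N); the robot touches nothing.
It fails at once if a yellow or blue pin is moved by more than 20 mm (distance of any of pin_yellow_center, pin_blue_center from where it was at the start of the episode above 0.02 m).
It fails at once if the spray can or the tin is moved by more than 25 mm or tipped (distance of any of can_center, tin_center from where it was at the start of the episode above 0.025 m or angle between any of can_center, tin_center's own z axis and vertical above 0.35 rad).
It also fails if it takes over 64 s, if anything falls off the work surface, if the arm or the gripper's body presses on something with over 40 N, if the wrist force passes 120 N, or if a joint passes its speed limit or range.

## Working session

There is one attempt and no reset: what is moved stays moved. The work goes in short steps, Python scripts to look and compute and a tool call to move; the robot and the scene stay as the last step left them, time stands still between calls to the robot, and variables do not carry over. Pictures are saved under pics/ and viewed, at most 12 in all, crops included, and the job is handed in when it is done.

Besides the shell and the picture viewer there is one more tool, called after "Call:" by a JSON object that holds its "op" and its "data", one argument or row to a line. drive_tool: Moves the arm, as the interface text tells. Its arguments: {"type":"object","properties":{"moves":{"type":"array","items":{"type":"object","properties":{"delta_pos":{"type":"array","items":{"type":"number"}},"turn":{"type":"number"},"claw":{"type":"number"}}}}},"required":["moves"]}

```bash
mkdir -p pics; cat > h.py <<'E'
import numpy as np, cv2
from station import monitor, cams, ticket
def cap(n):
    d=cams.capture(n); np.savez(f'{n}.npz',**d); return d
def cloud(d):
    h,w=d['range_z'].shape; f=h/2/np.tan(np.radians(d['vertical_fov'])/2)
    v,u=np.mgrid[:h,:w]; z=d['range_z']
    p=np.stack([(u-d['cx'])/f*z,(v-d['cy'])/f*z,z],-1)
    E=d['extrinsics']; return p@E[:3,:3].T+E[:3,3]
def save(n,img): cv2.imwrite(f'pics/{n}.png',img[...,::-1])
E
python3 - <<'E'
from h import *
for n in('scene','top'):
    d=cap(n); save(n+'0',d['color']); print(n,d['vertical_fov'],d['extrinsics'].round(3).tolist())
s=monitor.sense(); print(s['time_s'],s['tcp_pos'],s['ee_rot'])
E
```

```text
scene 54.523224286550295 [[0.651, 0.592, -0.474, 0.895], [0.759, -0.51, 0.406, -0.171], [-0.001, -0.624, -0.781, 0.628], [0.0, 0.0, 0.0, 1.0]]
top 45.89821655662301 [[-0.009, -0.995, 0.103, 0.468], [-1.0, 0.011, 0.018, 0.12], [-0.019, -0.103, -0.994, 0.948], [0.0, 0.0, 0.0, 1.0]]
0.1 [ 0.20929266 -0.58830176  0.19135821] [[-9.42218797e-01 -3.34997256e-01 -7.59157225e-04]
 [-3.34998098e-01  9.42217079e-01  1.80271149e-03]
 [ 1.11387501e-04  1.95286488e-03 -9.99998087e-01]]
```

View pics/scene0.png

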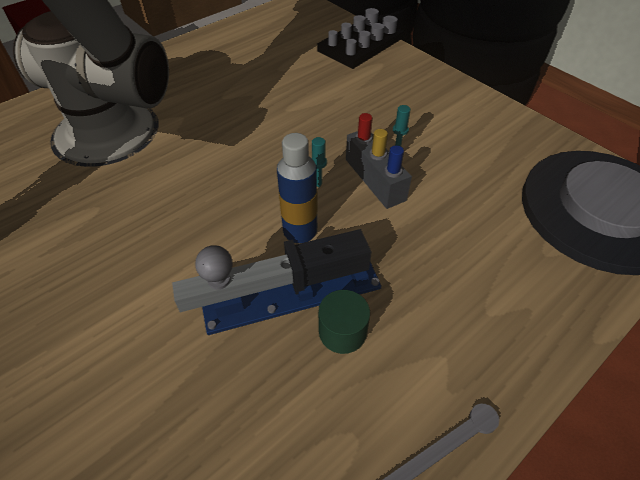

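View pics/top0.png

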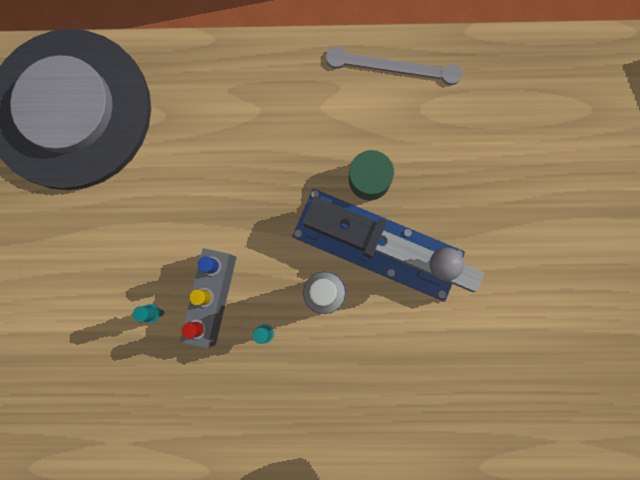

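The top view shows the tube hole near (345,224), the bar hole at (382,240), the ball at (447,264), the bar's outer end near (475,278) and the red pin at (192,330). The can is at (323,292) and the tin at (371,175). Turquoise pins stand at (146,313) and (263,334), and the arm isn't in view. I'll measure next.

```bash
cat > m.py <<'E'
from h import *
def load(n): return dict(np.load(f'{n}.npz'))
def px(d,u,v,z):
    h=480; f=h/2/np.tan(np.radians(float(d['vertical_fov']))/2); E=d['extrinsics']
    r=E[:3,:3]@np.array([(u-d['cx'])/f,(v-d['cy'])/f,1]); o=E[:3,3]
    return o+r*(z-o[2])/r[2]
E
python3 - <<'E'
from m import *
d=load('top'); P=cloud(d); c=d['color'].astype(int)
Z=P[...,2]; v,u=np.mgrid[:480,:640]
def box(m,name):
    n=m.sum()
    if n<10: print(name,n);return
    q=P[m][:,:2].astype(np.float32); r=cv2.minAreaRect(q)
    print(name,n,'mean',P[m].mean(0).round(4),'rect',np.round(r[0],4),np.round(r[1],4),round(r[2],2))
roi=lambda a,b,e,f:(u>a)&(u<b)&(v>e)&(v<f)
box(roi(285,400,180,270)&(abs(Z-.077)<.003),'tubetop')
box(roi(360,500,220,300)&(abs(Z-.068)<.003),'bartop')
box(roi(285,500,180,310)&(abs(Z-.010)<.003),'base')
box(roi(170,240,240,350)&(abs(Z-.062)<.003),'rack')
box(roi(170,212,310,350)&(Z>.102),'redtop')
box(roi(170,225,285,308)&(Z>.102),'yeltop')
box(roi(190,230,250,280)&(Z>.102),'bluetop')
box(roi(300,350,270,315)&(Z>.19),'can')
box(roi(340,400,145,205)&(abs(Z-.06)<.004),'tin')
box(roi(420,470,240,290)&(Z>.10),'ball')
box(roi(250,280,320,350)&(Z>.05),'turq1')
box(roi(130,165,300,325)&(Z>.05),'turq2')
print('hole',px(d,345,224,.077),'barhole',px(d,382,240,.068))
s=d['color'][180:310,280:500]; save('c1',cv2.resize(s,None,fx=3.6,fy=3.6,interpolation=cv2.INTER_CUBIC))
E
```

```text
tubetop 1670 mean [0.5897 0.1152 0.078 ] rect [0.5845 0.11  ] [0.1191 0.0534] 67.03
bartop 1303 mean [ 0.532  -0.0161  0.069 ] rect [ 0.5326 -0.0139] [0.1924 0.0441] 70.86
base 3058 mean [0.5543 0.053  0.0109] rect [0.5662 0.0216] [0.3424 0.1928] 87.86
rack 1504 mean [0.4757 0.3234 0.0625] rect [0.476  0.3264] [0.0454 0.1502] 76.72
redtop 225 mean [0.4283 0.3325 0.1268] rect [0.4413 0.2336] [0.0228 0.2322] 7.73
yeltop 221 mean [0.476  0.3223 0.1235] rect [0.4767 0.229 ] [0.0207 0.2177] 0.34
bluetop 224 mean [0.5225 0.308  0.1379] rect [0.5033 0.2216] [0.2136 0.0235] 77.18
can 645 mean [0.4803 0.1379 0.2113] rect [0.4804 0.1385] [0.037  0.0369] 89.55
tin 1485 mean [0.6723 0.0631 0.0613] rect [0.6722 0.0629] [0.071  0.0705] 6.35
ball 910 mean [ 0.5203 -0.0384  0.1291] rect [0.509  0.0293] [0.0491 0.1929] 9.96
turq1 341 mean [0.4218 0.2276 0.1171] rect [0.4473 0.1852] [0.029  0.1336] 30.06
turq2 426 mean [0.4524 0.4065 0.0935] rect [0.4532 0.2717] [0.028  0.3035] 0.34
hole [0.58703527 0.10642773 0.077     ] barhole [0.56242803 0.04891666 0.068     ]
```

View pics/c1.png

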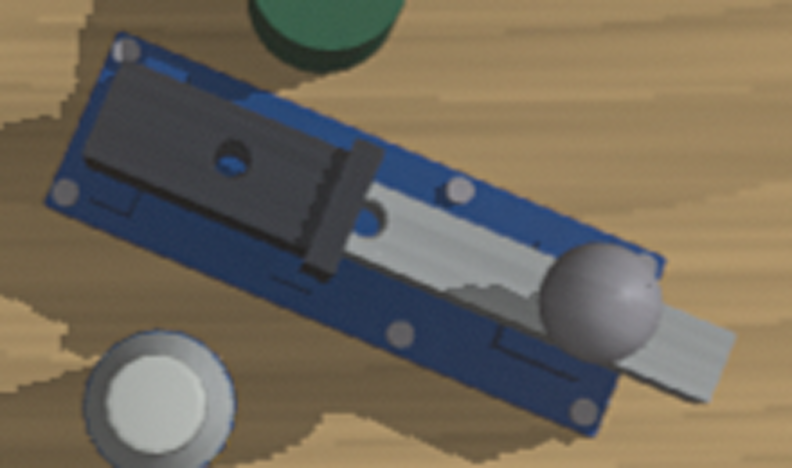

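The enlarged crop puts the tube hole at (344.4,223.9), the bar hole at (382.2,240.6) and the bar's end-edge middle at (480.4,282.5) in full-image pixels. Next I'll refine the axis and pin positions.

```bash
python3 - <<'E'
from m import *
d=load('top'); P=cloud(d); Z=P[...,2]; v,u=np.mgrid[:480,:640]; X,Y=P[...,0],P[...,1]
H=px(d,344.2,223.7,.077); B=px(d,382,240.4,.068); e=px(d,480.2,282.3,.068)
print('H',H.round(4),'B',B.round(4),'end',e.round(4))
for a,b in((e,H),(B,H),(e,B)): t=(b-a)[:2]; print('len',np.linalg.norm(t).round(4),'ang',np.degrees(np.arctan2(t[1],t[0])).round(2))
t=(H-e)[:2]; t/=np.linalg.norm(t); n=np.array([-t[1],t[0]])
# lateral extents of tube and bar strips
q=P[...,:2]-H[:2]; s=q@t; w=q@n
for nm,z,lo,hi in(('tube',.0775,-.045,.055),('bar',.0685,-.22,-.16),('bar2',.0685,-.09,-.065)):
    for a in np.linspace(lo,hi,4)[:-1]:
        m=(abs(Z-z)<.003)&(s>a)&(s<a+(hi-lo)/3)&(abs(w)<.04)
        if m.sum()>10: print(nm,round(a,3),m.sum(),'lat',np.percentile(w[m],[2,98]).round(4),'z',np.median(Z[m]).round(4))
for nm in('top','scene'):
    d=load(nm);P=cloud(d);Z=P[...,2]; c=cv2.cvtColor(d['color'],cv2.COLOR_RGB2HSV).astype(int)
    X,Y=P[...,0],P[...,1]
    near=(Z>.05)&(Z<.2)&(X>.38)&(X<.58)&(Y>.19)&(Y<.45)&(c[...,1]>150)
    for k,(lo,hi) in dict(red=(-8,8),yel=(18,32),turq=(80,98),blue=(105,130)).items():
        hh=c[...,0]; hh=np.where(hh>170,hh-180,hh)
        m=near&(hh>=lo)&(hh<=hi)
        nl,L,st,ce=cv2.connectedComponentsWithStats(m.astype(np.uint8))
        for i in range(1,nl):
            if st[i,4]<60: continue
            p=P[L==i]; top=p[p[:,2]>np.percentile(p[:,2],95)-.004]
            # circle fit radius 12 on top-face pixels via extents
            print(nm,k,st[i,4],'px',ce[i].round(1),'zmax',np.percentile(p[:,2],95).round(4),'topctr',((top.max(0)+top.min(0))/2).round(4),top.mean(0).round(4),'ext',np.ptp(top,axis=0).round(3))
E
```

```text
H [0.5875 0.1077 0.077 ] B [0.5618 0.0489 0.068 ] end [ 0.4951 -0.1011  0.068 ]
len 0.2282 ang 66.13
len 0.0641 ang 66.35
len 0.1641 ang 66.04
tube -0.045 578 lat [-0.0217  0.0229] z 0.0783
tube -0.012 518 lat [-0.0214  0.0232] z 0.0782
tube 0.022 578 lat [-0.0212  0.0234] z 0.0782
bar -0.22 235 lat [-0.0157  0.0151] z 0.0692
bar -0.2 78 lat [-0.0156  0.0157] z 0.0693
bar2 -0.09 97 lat [-0.0148  0.0157] z 0.0693
bar2 -0.082 103 lat [-0.0152  0.0157] z 0.0695
bar2 -0.073 77 lat [-0.0153  0.0161] z 0.0694
top red 273 px [191.8 329.7] zmax 0.1149 topctr [0.4274 0.337  0.1136] [0.4279 0.3372 0.1129] ext [0.022 0.022 0.005]
top yel 267 px [199.6 296.9] zmax 0.1148 topctr [0.4761 0.3257 0.1143] [0.4758 0.326  0.1131] ext [0.021 0.023 0.007]
top turq 363 px [146.2 313.2] zmax 0.1103 topctr [0.4519 0.4116 0.1095] [0.4522 0.4114 0.1087] ext [0.021 0.023 0.006]
top turq 259 px [262.5 334.3] zmax 0.1112 topctr [0.4198 0.2329 0.1103] [0.4199 0.2333 0.1094] ext [0.021 0.022 0.006]
top blue 231 px [207.1 264.2] zmax 0.1147 topctr [0.5247 0.3148 0.1137] [0.5248 0.3148 0.1129] ext [0.021 0.022 0.006]
scene red 315 px [364.3 126. ] zmax 0.113 topctr [0.4259 0.3381 0.1116] [0.4266 0.3371 0.1118] ext [0.023 0.023 0.005]
scene yel 333 px [379.1 141.8] zmax 0.113 topctr [0.4751 0.327  0.1117] [0.4757 0.3258 0.1118] ext [0.024 0.022 0.005]
scene turq 125 px [400.3 117.8] zmax 0.1089 topctr [0.4513 0.4113 0.108 ] [0.4511 0.4105 0.1078] ext [0.02  0.021 0.005]
scene turq 175 px [316.4 147.6] zmax 0.109 topctr [0.4183 0.233  0.1081] [0.419  0.2319 0.1078] ext [0.02  0.02  0.005]
scene blue 329 px [394.5 158.9] zmax 0.113 topctr [0.5231 0.3146 0.1116] [0.5241 0.3143 0.1118] ext [0.022 0.022 0.005]
```

Call:
{"op": "drive_tool", "data": {
  "moves": [
    {"turn": -0.163, "claw": 0},
    {"turn": -0.163, "claw": 0},
    {"turn": -0.163, "claw": 0},
    {"turn": -0.163, "claw": 0},
    {"turn": -0.163, "claw": 0},
    {"delta_pos": [-40, -5, 0], "claw": 0},
    {"delta_pos": [-40, -5, 0], "claw": 0},
    {"delta_pos": [-40, -5, 0], "claw": 0},
    {"delta_pos": [-40, -5, 0], "claw": 0},
    {"delta_pos": [-40, -5, 0], "claw": 0},
    {"delta_pos": [-40, -5, 0], "claw": 0},
    {"delta_pos": [0, 0, 0], "claw": 0}
  ]
}}

```text
invalid input
```

```bash
cat > go.py <<'E'
import sys
from m import *
# usage: go.py x y z yawdeg(of tool y): remaining shift along tool axes AFTER the turn, and the turn
a=list(map(float,sys.argv[1:])); s=monitor.sense(); R=np.array(s['ee_rot']); p=np.array(s['tcp_pos'])
yaw=np.degrees(np.arctan2(R[1,1],R[0,1])); k=-np.radians((a[3]-yaw+180)%360-180)
c,n=np.cos(k),np.sin(k); R2=R@np.array([[c,-n,0],[n,c,0],[0,0,1]])
print('t',s['time_s'],'tcp',p.round(4),'yaw',yaw.round(2),'turn',k.round(4),'shift_mm after turn',(R2.T@(np.array(a[:3])-p)*1000).round(1),'j',np.round(s['joints'],0),'F',np.round(s['wrist_force'],1),'w',s['gripper_width'],s['gripper_force'])
E
python3 go.py .479 -.137 .042 156.3
```

```text
t 0.1 tcp [ 0.2093 -0.5883  0.1914] yaw 109.57 turn -0.8156 shift_mm after turn [-521.4  -65.8  150. ] j [-56.  22.   0.  -0. -68. -15.] F [0.6 0.1 0.2] w 0.9983409967831789 0.0
```

Call:
{"op": "drive_tool", "data": {
  "moves": [
    {"delta_pos": [0, 0, 0], "turn": -0.163, "claw": 0},
    {"delta_pos": [0, 0, 0], "turn": -0.163, "claw": 0},
    {"delta_pos": [0, 0, 0], "turn": -0.163, "claw": 0},
    {"delta_pos": [0, 0, 0], "turn": -0.163, "claw": 0},
    {"delta_pos": [0, 0, 0], "turn": -0.163, "claw": 0},
    {"delta_pos": [-40, -5, 0], "turn": 0, "claw": 0},
    {"delta_pos": [-40, -5, 0], "turn": 0, "claw": 0},
    {"delta_pos": [-40, -5, 0], "turn": 0, "claw": 0},
    {"delta_pos": [-40, -5, 0], "turn": 0, "claw": 0},
    {"delta_pos": [-40, -5, 0], "turn": 0, "claw": 0},
    {"delta_pos": [-40, -5, 0], "turn": 0, "claw": 0},
    {"delta_pos": [0, 0, 0], "turn": 0, "claw": 0}
  ]
}}

```text
time_s: 1.6
tcp_pos: [0.3343, -0.3793, 0.1923]
ee_rot: [[-0.399, -0.917, -0.0], [-0.917, 0.399, 0.001], [-0.0, 0.0, -1.0]]
wrist_force: [-0.5, 0.3, 0.2]
gripper_width: 0.005
gripper_force: 0.0
```

```bash
python3 go.py .479 -.137 .042 156.3
```

```text
t 1.6 tcp [ 0.3343 -0.3793  0.1923] yaw 156.48 turn 0.0032 shift_mm after turn [-280.   -35.2  150.4] j [-30.  10. -16.  -0. -64.   7.] F [-0.5  0.3  0.2] w 0.005018092673776095 0.0
```

Call:
{"op": "drive_tool", "data": {
  "moves": [
    {"delta_pos": [-40, -5, 0], "turn": 0, "claw": 0},
    {"delta_pos": [-40, -5, 0], "turn": 0, "claw": 0},
    {"delta_pos": [-40, -5, 0], "turn": 0, "claw": 0},
    {"delta_pos": [-40, -5, 0], "turn": 0, "claw": 0},
    {"delta_pos": [-40, -5, 0], "turn": 0, "claw": 0},
    {"delta_pos": [-40, -5, 10], "turn": 0, "claw": 0},
    {"delta_pos": [-40, -5, 20], "turn": 0, "claw": 0},
    {"delta_pos": [0, 0, 40], "turn": 0, "claw": 0},
    {"delta_pos": [0, 0, 40], "turn": 0, "claw": 0},
    {"delta_pos": [0, 0, 30], "turn": 0, "claw": 0},
    {"delta_pos": [0, 0, 10], "turn": 0, "claw": 0},
    {"delta_pos": [0, 0, 0], "turn": 0, "claw": 0}
  ]
}}

```text
time_s: 3.1
tcp_pos: [0.4782, -0.1394, 0.0422]
ee_rot: [[-0.403, -0.915, -0.001], [-0.915, 0.403, -0.0], [0.001, 0.001, -1.0]]
wrist_force: [0.4, -0.3, 0.4]
gripper_width: 0.006
gripper_force: 0.0
```

```bash
python3 go.py .479 -.137 .042 156.3; python3 - <<'E'
from m import *
d=cap('top'); save('t2',cv2.resize(d['color'][180:340,300:560],None,fx=3,fy=3,interpolation=cv2.INTER_CUBIC))
E
```

```text
t 3.1 tcp [ 0.4782 -0.1394  0.0422] yaw 156.26 turn -0.0007 shift_mm after turn [-2.5  0.2  0.2] j [  2.  20. -28.   0. -42. -26.] F [ 0.4 -0.3  0.4] w 0.0057906169443288046 0.0
```

View pics/t2.png

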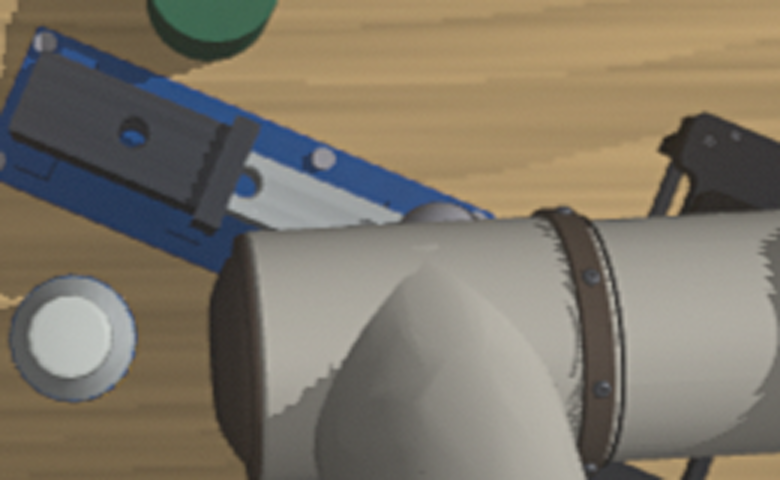

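The arm hides the ball and bar end, but the bar hole at crop (248,182) hasn't moved. Ready to push.

Call:
{"op": "drive_tool", "data": {
  "moves": [
    {"delta_pos": [-9, 0, 0], "turn": 0, "claw": 0},
    {"delta_pos": [-9, 0, 0], "turn": 0, "claw": 0},
    {"delta_pos": [-6, 0, 0], "turn": 0, "claw": 0},
    {"delta_pos": [-6, 0, 0], "turn": 0, "claw": 0},
    {"delta_pos": [-6, 0, 0], "turn": 0, "claw": 0},
    {"delta_pos": [-6, 0, 0], "turn": 0, "claw": 0},
    {"delta_pos": [-6, 0, 0], "turn": 0, "claw": 0},
    {"delta_pos": [-6, 0, 0], "turn": 0, "claw": 0},
    {"delta_pos": [-6, 0, 0], "turn": 0, "claw": 0},
    {"delta_pos": [-6, 0, 0], "turn": 0, "claw": 0},
    {"delta_pos": [-6, 0, 0], "turn": 0, "claw": 0},
    {"delta_pos": [-6, 0, 0], "turn": 0, "claw": 0}
  ]
}}

```text
time_s: 4.65
tcp_pos: [0.5082, -0.0682, 0.0423]
ee_rot: [[-0.402, -0.916, -0.003], [-0.916, 0.402, -0.002], [0.003, 0.003, -1.0]]
wrist_force: [-2.4, -6.4, 2.2]
gripper_width: 0.005
gripper_force: 3.1
```

Call:
{"op": "drive_tool", "data": {
  "moves": [
    {"delta_pos": [-4, 0, 0], "turn": 0, "claw": 0},
    {"delta_pos": [-4, 0, 0], "turn": 0, "claw": 0},
    {"delta_pos": [-4, 0, 0], "turn": 0, "claw": 0},
    {"delta_pos": [-2, 0, 0], "turn": 0, "claw": 0},
    {"delta_pos": [0, 0, 0], "turn": 0, "claw": 0}
  ]
}}

```text
time_s: 5.28
tcp_pos: [0.5136, -0.0557, 0.0423]
ee_rot: [[-0.403, -0.915, -0.004], [-0.915, 0.403, -0.002], [0.003, 0.003, -1.0]]
wrist_force: [-2.4, -4.8, 2.4]
gripper_width: 0.005
gripper_force: 2.5
```

Call:
{"op": "drive_tool", "data": {
  "moves": [
    {"delta_pos": [-1.5, 0, 0], "turn": 0, "claw": 0},
    {"delta_pos": [-1.5, 0, 0], "turn": 0, "claw": 0},
    {"delta_pos": [0, 0, 0], "turn": 0, "claw": 0}
  ]
}}

```text
time_s: 5.65
tcp_pos: [0.5146, -0.0531, 0.0423]
ee_rot: [[-0.403, -0.915, -0.004], [-0.915, 0.403, -0.002], [0.003, 0.003, -1.0]]
wrist_force: [-2.6, -4.5, 2.8]
gripper_width: -0.002
gripper_force: 2.8
```

Call:
{"op": "drive_tool", "data": {
  "moves": [
    {"delta_pos": [-1.5, 0, 0], "turn": 0, "claw": 0},
    {"delta_pos": [-1.5, 0, 0], "turn": 0, "claw": 0},
    {"delta_pos": [0, 0, 0], "turn": 0, "claw": 0}
  ]
}}

```text
time_s: 6.02
tcp_pos: [0.5158, -0.0504, 0.0422]
ee_rot: [[-0.403, -0.915, -0.004], [-0.915, 0.403, -0.002], [0.003, 0.003, -1.0]]
wrist_force: [-2.7, -5.3, 2.0]
gripper_width: 0.004
gripper_force: 2.8
```

Call:
{"op": "drive_tool", "data": {
  "moves": [
    {"delta_pos": [-1.5, 0, 0], "turn": 0, "claw": 0},
    {"delta_pos": [0, 0, 0], "turn": 0, "claw": 0}
  ]
}}

```text
time_s: 6.28
tcp_pos: [0.5164, -0.0491, 0.0423]
ee_rot: [[-0.403, -0.915, -0.004], [-0.915, 0.403, -0.002], [0.003, 0.003, -1.0]]
wrist_force: [-3.3, -6.1, 2.5]
gripper_width: 0.003
gripper_force: 2.9
```

Call:
{"op": "drive_tool", "data": {
  "moves": [
    {"delta_pos": [-1.5, 0, 0], "turn": 0, "claw": 0},
    {"delta_pos": [0, 0, 0], "turn": 0, "claw": 0}
  ]
}}

```text
time_s: 6.52
tcp_pos: [0.517, -0.0477, 0.0422]
ee_rot: [[-0.403, -0.915, -0.004], [-0.915, 0.403, -0.002], [0.003, 0.003, -1.0]]
wrist_force: [-2.0, -4.9, 3.2]
gripper_width: 0.005
gripper_force: 2.9
```

Call:
{"op": "drive_tool", "data": {
  "moves": [
    {"delta_pos": [-1.5, 0, 0], "turn": 0, "claw": 0},
    {"delta_pos": [0, 0, 0], "turn": 0, "claw": 0}
  ]
}}

```text
time_s: 6.78
tcp_pos: [0.5176, -0.0463, 0.0423]
ee_rot: [[-0.403, -0.915, -0.004], [-0.915, 0.403, -0.002], [0.003, 0.003, -1.0]]
wrist_force: [-2.7, -5.0, 3.8]
gripper_width: 0.005
gripper_force: 2.9
```

Call:
{"op": "drive_tool", "data": {
  "moves": [
    {"delta_pos": [-1.5, 0, 0], "turn": 0, "claw": 0},
    {"delta_pos": [0, 0, 0], "turn": 0, "claw": 0}
  ]
}}

```text
time_s: 7.02
tcp_pos: [0.5182, -0.045, 0.0423]
ee_rot: [[-0.403, -0.915, -0.004], [-0.915, 0.403, -0.002], [0.003, 0.003, -1.0]]
wrist_force: [-3.4, -4.6, 3.0]
gripper_width: 0.005
gripper_force: 2.9
```

```bash
python3 - <<'E'
from m import *
d=cap('top'); save('t3',cv2.resize(d['color'][190:270,290:410],None,fx=6,fy=6,interpolation=cv2.INTER_CUBIC))
P=cloud(d); r=P[219:229,340:350,2]; print((r*1000).round(0).astype(int))
E
```

```text
[[ 76  79  79  78  79  78  78  79  79  79]
 [ 79  75  37  36  38  38  73  77  78  76]
 [ 74  36  37  39  34  70  68  69  78  78]
 [ 34  38  37  38  40  73  70  68  74  80]
 [ 37  37  36  35  68  69  69  71  70  77]
 [ 38  10  13   9  70  69  69  69  71  77]
 [ 10  14  14  71  70  68  68  68  71  80]
 [ 13   8  10  68  69  66  68 948  68  77]
 [ 77  11  10  70  66  68  71  69  80  78]
 [ 80  78  68  70  68  69  69  76  79  80]]
```

View pics/t3.png

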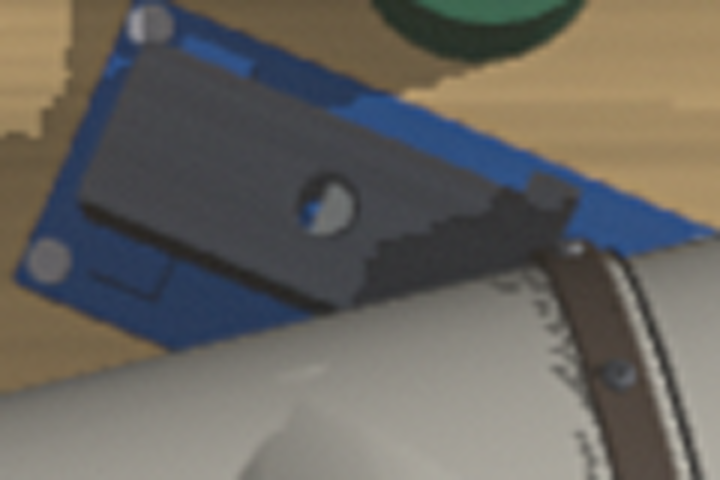

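The crop shows aluminium over the right (mouth) side of the tube hole and an opening on its left. That could be the bar's nose crossing the hole or an overshoot, so I'll check with the scene camera.

```bash
python3 - <<'E'
from m import *
d=cap('scene'); save('s3',cv2.resize(d['color'][200:350,150:400],None,fx=3.2,fy=3.2,interpolation=cv2.INTER_CUBIC))
E
```

```text
(no output)
```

View pics/s3.png

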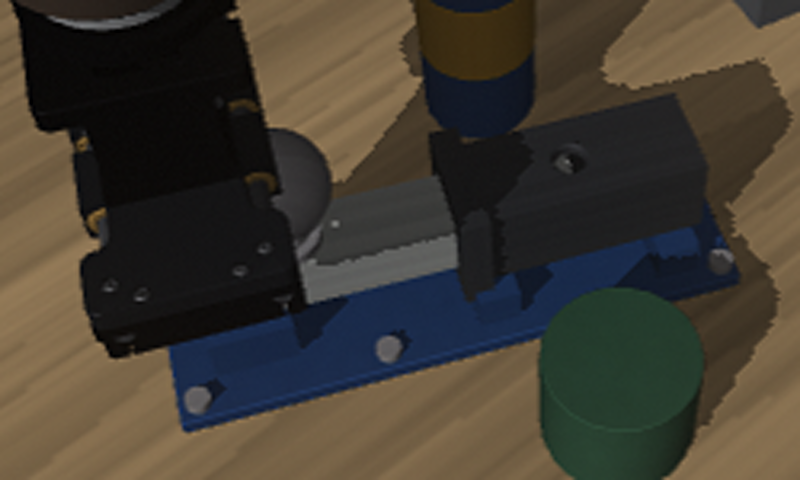

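The scene crop shows the gripper block behind the ball at about (300,190), with a good length of bar still outside the mouth at (440,190). A sphere fit on the ball will settle the bar's travel.

```bash
cat > ball.py <<'E'
from m import *
from scipy.optimize import least_squares
H=np.array([.587,.108]); t=np.array([np.cos(np.radians(66.3)),np.sin(np.radians(66.3))]); n=np.array([-t[1],t[0]])
def ball(d):
    P=cloud(d); q=P[...,:2]-H; s=q@t; w=q@n; Z=P[...,2]; c=d['color'].astype(int)
    m=(abs(w)<.03)&(s>-.21)&(s<-.06)&(Z>.09)&(Z<.137)&(c.sum(-1)>120)
    p=np.c_[s[m],w[m],Z[m]]
    r=least_squares(lambda x:np.linalg.norm(p-np.array([x[0],x[1],.109]),axis=1)-.025,[-.13,0],loss='soft_l1',f_scale=.001)
    return m.sum(),r.x.round(4),np.median(abs(r.fun)).round(4)
if __name__=='__main__':
    print(ball(cap('scene')))
    s=monitor.sense(); p=np.array(s['tcp_pos']); print('tcp s,w',(p[:2]-H)@t,(p[:2]-H)@n,p[2])
E
python3 ball.py
```

```text
(np.int64(373), array([-0.1335,  0.0022]), np.float64(0.0005))
tcp s,w -0.1677608309791023 0.0015623969903240437 0.0422541643014023
```

```bash
python3 - <<'E'
from ball import *
d=load('scene'); P=cloud(d); q=P[...,:2]-H; S=q@t; W=q@n; Z=P[...,2]
for (x,y) in [(120,345),(200,320),(290,285),(295,300),(190,200),(100,300),(280,250),(265,200),(90,200),(110,352),(310,280),(320,260),(180,150),(305,270)]:
    u=int(150+x/3.2); v=int(200+y/3.2); print((x,y),(np.array([S[v,u],W[v,u],Z[v,u]])*1000).round(0),d['color'][v,u])
print(monitor.sense()['joints'])
E
```

```text
(120, 345) [-200.  -84.  151.] [16 13 10]
(200, 320) [-171.  -85.  153.] [15 13 12]
(290, 285) [-136.  -91.  170.] [12  9  9]
(295, 300) [-135.  -86.  153.] [14 12 12]
(190, 200) [-163.  -54.  186.] [19 19 20]
(100, 300) [-199.  -87.  186.] [21 20 20]
(280, 250) [-136.  -85.  185.] [21 19 21]
(265, 200) [-138.  -42.  159.] [24 23 24]
(90, 200) [-201.  -27.  165.] [20 19 20]
(110, 352) [-205.  -85.  147.] [8 7 7]
(310, 280) [-128.  -14.   56.] [98 99 97]
(320, 260) [-121.  -13.   67.] [55 55 54]
(180, 150) [-162.  -49.  210.] [12 11 10]
(305, 270) [-129.  -14.   64.] [95 95 94]
[ 12.96668951  21.52486787 -25.24592752   0.07409779 -43.481373
 -36.76592795]
```

The ball fit (s = −133.5 mm) and the straight edge in the hole agree: the bar has moved only about 28 mm, with about 33 mm left. The gripper seems to be pushing on the ball rather than the end face, which the force of about 6 N fits with. That's still a rigid push, so I'll carry on gently and check the tip height afterwards.

Call:
{"op": "drive_tool", "data": {
  "moves": [
    {"delta_pos": [-4, 0, 0], "turn": 0, "claw": 0},
    {"delta_pos": [-4, 0, 0], "turn": 0, "claw": 0},
    {"delta_pos": [-2, 0, 0], "turn": 0, "claw": 0},
    {"delta_pos": [0, 0, 0], "turn": 0, "claw": 0}
  ]
}}

```text
time_s: 7.68
tcp_pos: [0.5223, -0.0357, 0.0423]
ee_rot: [[-0.403, -0.915, -0.004], [-0.915, 0.403, -0.002], [0.003, 0.003, -1.0]]
wrist_force: [-3.4, -6.0, 2.9]
gripper_width: 0.004
gripper_force: 2.6
```

```bash
python3 ball.py
```

```text
(np.int64(339), array([-0.1233,  0.0022]), np.float64(0.0005))
tcp s,w -0.15754822506750937 0.0014534946291378393 0.04226660082633038
```

Call:
{"op": "drive_tool", "data": {
  "moves": [
    {"delta_pos": [-4, 0, 0], "turn": 0, "claw": 0},
    {"delta_pos": [-4, 0, 0], "turn": 0, "claw": 0},
    {"delta_pos": [-4, 0, 0], "turn": 0, "claw": 0},
    {"delta_pos": [-3, 0, 0], "turn": 0, "claw": 0},
    {"delta_pos": [-2, 0, 0], "turn": 0, "claw": 0},
    {"delta_pos": [0, 0, 0], "turn": 0, "claw": 0}
  ]
}}

```text
time_s: 8.48
tcp_pos: [0.5291, -0.0203, 0.0422]
ee_rot: [[-0.403, -0.915, -0.004], [-0.915, 0.403, -0.002], [0.003, 0.003, -1.0]]
wrist_force: [-2.5, -4.7, 2.3]
gripper_width: -0.0
gripper_force: 2.8
```

Call:
{"op": "drive_tool", "data": {
  "moves": [
    {"delta_pos": [-1.5, 0, 0], "turn": 0, "claw": 0},
    {"delta_pos": [0, 0, 0], "turn": 0, "claw": 0}
  ]
}}

```text
time_s: 8.72
tcp_pos: [0.5295, -0.019, 0.0422]
ee_rot: [[-0.403, -0.915, -0.004], [-0.915, 0.403, -0.002], [0.004, 0.003, -1.0]]
wrist_force: [-3.2, -5.0, 2.1]
gripper_width: 0.003
gripper_force: 2.9
```

Call:
{"op": "drive_tool", "data": {
  "moves": [
    {"delta_pos": [-1.5, 0, 0], "turn": 0, "claw": 0},
    {"delta_pos": [0, 0, 0], "turn": 0, "claw": 0}
  ]
}}

```text
time_s: 8.98
tcp_pos: [0.5301, -0.0177, 0.0422]
ee_rot: [[-0.403, -0.915, -0.004], [-0.915, 0.403, -0.002], [0.004, 0.003, -1.0]]
wrist_force: [-2.9, -6.0, 2.9]
gripper_width: 0.001
gripper_force: 3.0
```

Call:
{"op": "drive_tool", "data": {
  "moves": [
    {"delta_pos": [-1.5, 0, 0], "turn": 0, "claw": 0},
    {"delta_pos": [0, 0, 0], "turn": 0, "claw": 0}
  ]
}}

```text
time_s: 9.22
tcp_pos: [0.5307, -0.0163, 0.0422]
ee_rot: [[-0.403, -0.915, -0.004], [-0.915, 0.403, -0.002], [0.004, 0.003, -1.0]]
wrist_force: [-2.2, -5.6, 3.1]
gripper_width: 0.003
gripper_force: 3.0
```

```bash
python3 ball.py
```

```text
(np.int64(278), array([-0.1021,  0.0024]), np.float64(0.0005))
tcp s,w -0.13646230615359276 0.001574231249479579 0.042232861598634666
```

Call:
{"op": "drive_tool", "data": {
  "moves": [
    {"delta_pos": [-1.5, 0, 0], "turn": 0, "claw": 0},
    {"delta_pos": [0, 0, 0], "turn": 0, "claw": 0}
  ]
}}

```text
time_s: 9.52
tcp_pos: [0.5313, -0.015, 0.0422]
ee_rot: [[-0.403, -0.915, -0.004], [-0.915, 0.403, -0.002], [0.004, 0.003, -1.0]]
wrist_force: [-3.2, -5.4, 3.0]
gripper_width: 0.007
gripper_force: 3.0
```

Call:
{"op": "drive_tool", "data": {
  "moves": [
    {"delta_pos": [-1.0, 0, 0], "turn": 0, "claw": 0},
    {"delta_pos": [0, 0, 0], "turn": 0, "claw": 0}
  ]
}}

```text
time_s: 9.78
tcp_pos: [0.5317, -0.0141, 0.0422]
ee_rot: [[-0.403, -0.915, -0.005], [-0.915, 0.403, -0.002], [0.004, 0.003, -1.0]]
wrist_force: [-2.9, -5.5, 2.4]
gripper_width: 0.007
gripper_force: 3.1
```

Call:
{"op": "drive_tool", "data": {
  "moves": [
    {"delta_pos": [-1.0, 0, 0], "turn": 0, "claw": 0},
    {"delta_pos": [0, 0, 0], "turn": 0, "claw": 0}
  ]
}}

```text
time_s: 10.02
tcp_pos: [0.5316, -0.0139, 0.0423]
ee_rot: [[-0.403, -0.915, -0.006], [-0.915, 0.403, -0.003], [0.005, 0.004, -1.0]]
wrist_force: [-2.6, -9.0, 3.4]
gripper_width: 0.008
gripper_force: 4.3
```

Call:
{"op": "drive_tool", "data": {
  "moves": [
    {"delta_pos": [-1.0, 0, 0], "turn": 0, "claw": 0},
    {"delta_pos": [0, 0, 0], "turn": 0, "claw": 0}
  ]
}}

```text
time_s: 10.28
tcp_pos: [0.5316, -0.0139, 0.0423]
ee_rot: [[-0.403, -0.915, -0.007], [-0.915, 0.403, -0.004], [0.007, 0.004, -1.0]]
wrist_force: [-4.0, -11.7, 4.2]
gripper_width: 0.006
gripper_force: 5.7
```

Call:
{"op": "drive_tool", "data": {
  "moves": [
    {"delta_pos": [-1.0, 0, 0], "turn": 0, "claw": 0},
    {"delta_pos": [0, 0, 0], "turn": 0, "claw": 0},
    {"delta_pos": [0, 0, 0], "turn": 0, "claw": 0}
  ]
}}

```text
time_s: 10.65
tcp_pos: [0.5314, -0.0138, 0.0423]
ee_rot: [[-0.403, -0.915, -0.008], [-0.915, 0.403, -0.005], [0.008, 0.005, -1.0]]
wrist_force: [-3.8, -14.8, 5.0]
gripper_width: 0.007
gripper_force: 7.1
```

```bash
python3 ball.py
```

```text
(np.int64(250), array([-0.0996,  0.0025]), np.float64(0.0004))
tcp s,w -0.13385523766103402 0.0019400009686222689 0.04227632657673879
```

The bar is firmly home: the TCP stalled as the force rose to 15 N, and the ball is at −99.6 mm against −100 expected. I'll unload, lift away, and look at the real fingertip height.

Call:
{"op": "drive_tool", "data": {
  "moves": [
    {"delta_pos": [3, 0, 0], "turn": 0, "claw": 0},
    {"delta_pos": [1, 0, -2], "turn": 0, "claw": 0},
    {"delta_pos": [2, 0, -6], "turn": 0, "claw": 0},
    {"delta_pos": [10, 0, -30], "turn": 0, "claw": 0},
    {"delta_pos": [0, 0, -40], "turn": 0, "claw": 0},
    {"delta_pos": [0, 0, -40], "turn": 0, "claw": 0},
    {"delta_pos": [0, 0, -40], "turn": 0.16, "claw": 1},
    {"delta_pos": [0, 0, -10], "turn": 0.18, "claw": 1},
    {"delta_pos": [0, 0, 0], "turn": 0.18, "claw": 1},
    {"delta_pos": [0, 0, 0], "turn": 0.18, "claw": 1},
    {"delta_pos": [0, 0, 0], "turn": 0.18, "claw": 1},
    {"delta_pos": [0, 0, 0], "turn": 0.18, "claw": 1}
  ]
}}

```text
time_s: 12.2
tcp_pos: [0.5295, -0.0237, 0.2114]
ee_rot: [[-0.996, -0.092, 0.003], [-0.092, 0.996, 0.001], [-0.003, 0.001, -1.0]]
wrist_force: [-0.4, -0.1, 0.2]
gripper_width: 0.602
gripper_force: 0.0
```

```bash
python3 ball.py; python3 - <<'E'
from m import *
d=cap('scene'); save('s4',d['color']); s=monitor.sense(); p=np.array(s['tcp_pos'])
E=np.linalg.inv(d['extrinsics']); f=240/np.tan(np.radians(d['vertical_fov'])/2)
for q in (p,p+[0,0,.019],p+[0,0,.07],p-[0,0,.03]):
    c=E[:3,:3]@q+E[:3,3]; print('proj',c[0]/c[2]*f+d['cx'],c[1]/c[2]*f+d['cy'],c[2])
E
```

```text
(np.int64(997), array([-0.0994,  0.0024]), np.float64(0.0005))
tcp s,w -0.14369172540452393 -0.00016553068114557557 0.2112908702437712
proj 214.6628443966314 210.81732254770446 0.558511523698291
proj 211.76266611197457 199.93201768228425 0.5436648979074816
proj 203.13280769214168 167.54137454759584 0.5038134286795193
proj 218.9407905225562 226.8738346679734 0.5819535644206217
```

View pics/s4.png

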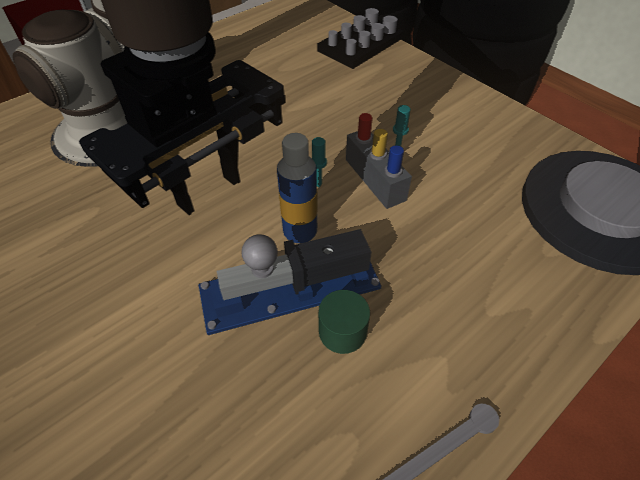

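The fingers' tips are visible at (188,212) and (235,183), with the midpoint near (211,198), well short of the projected TCP at (215,211). The ball and bar stay home. I'll measure the tips in 3D.

```bash
python3 - <<'E'
from m import *
d=load('scene'); P=cloud(d); s=monitor.sense(); p=np.array(s['tcp_pos']); R=np.array(s['ee_rot'])
T=(P-p)@R*1000  # tool frame mm
for a,b,c,e in((172,200,185,216),(216,245,155,187)):
    q=T[c:e,a:b].reshape(-1,3); q=q[(abs(q[:,0])<40)&(abs(q[:,1])<75)&(q[:,2]>-60)&(q[:,2]<40)]
    print(len(q),'pct',np.percentile(q,[1,5,50,95,99],axis=0).round(1).tolist())
    k=q[q[:,2]>np.percentile(q[:,2],90)]; print('lowest10%',k.mean(0).round(1))
d=cap('top'); P=cloud(d); T=(P-p)@R*1000
m=(abs(T[...,0])<15)&(abs(T[...,1])<70)&(T[...,2]>-80)&(T[...,2]<60); q=T[m]; print(len(q)); 
E
```

```text
264 pct [[-11.2, -39.3, -59.4], [-10.7, -38.4, -58.0], [-8.3, -36.9, -44.8], [9.0, -29.6, -32.6], [11.1, -29.1, -30.6]]
lowest10% [ -5.6 -35.2 -32.3]
315 pct [[-11.7, 27.1, -59.6], [-11.2, 27.5, -58.3], [-7.5, 28.6, -45.8], [8.2, 35.5, -31.8], [9.5, 36.8, -30.5]]
lowest10% [ -4.9  30.1 -31.8]
0
```

The real fingertips sit about 31 mm behind the reported TCP, so the first push went over the bar and onto the ball. I'll use reported TCP z = real tip z − 0.031 from here. Next is the red pin, with the real tip at 0.073.

Call:
{"op": "drive_tool", "data": {
  "moves": [
    {"delta_pos": [0, 0, -10], "turn": 0.147, "claw": 0.7},
    {"delta_pos": [0, 0, -10], "turn": 0.147, "claw": 0.7},
    {"delta_pos": [0, 0, 0], "turn": 0.147, "claw": 0.7},
    {"delta_pos": [0, 0, 0], "turn": 0, "claw": 0.7}
  ]
}}

```text
time_s: 12.85
tcp_pos: [0.5288, -0.0241, 0.2308]
ee_rot: [[-0.943, 0.333, 0.001], [0.333, 0.943, 0.0], [-0.001, 0.001, -1.0]]
wrist_force: [-0.0, -0.7, -1.0]
gripper_width: 0.697
gripper_force: 0.0
```

```bash
python3 go.py .427 .3375 .12 70
```

```text
t 12.85 tcp [ 0.5288 -0.0241  0.2308] yaw 70.53 turn 0.0092 shift_mm after turn [219.4 304.9 110.8] j [  15.   11.   -9.   -0.  -69. -124.] F [-0.  -0.7 -1. ] w 0.696837207649891 0.0
```

Call:
{"op": "drive_tool", "data": {
  "moves": [
    {"delta_pos": [24, 34, 0], "turn": 0, "claw": 0.7},
    {"delta_pos": [24, 34, 0], "turn": 0, "claw": 0.7},
    {"delta_pos": [24, 34, 0], "turn": 0, "claw": 0.7},
    {"delta_pos": [24, 34, 0], "turn": 0, "claw": 0.7},
    {"delta_pos": [24, 34, 0], "turn": 0, "claw": 0.7},
    {"delta_pos": [24, 34, 0], "turn": 0, "claw": 0.7},
    {"delta_pos": [24, 34, 0], "turn": 0, "claw": 0.7},
    {"delta_pos": [24, 34, 0], "turn": 0, "claw": 0.7},
    {"delta_pos": [24, 32, 0], "turn": 0, "claw": 0.7},
    {"delta_pos": [0, 0, 30], "turn": -0.16, "claw": 0.7},
    {"delta_pos": [0, 0, 0], "turn": 0, "claw": 0.7},
    {"delta_pos": [0, 0, 0], "turn": 0, "claw": 0.7}
  ]
}}

```text
time_s: 14.35
tcp_pos: [0.4283, 0.3347, 0.2013]
ee_rot: [[-0.983, 0.184, 0.001], [0.184, 0.983, 0.001], [-0.001, 0.001, -1.0]]
wrist_force: [-1.0, 0.4, 1.5]
gripper_width: 0.705
gripper_force: 0.0
```

```bash
python3 go.py .427 .3375 .12 80; python3 - <<'E'
from m import *
d=cap('scene'); P=cloud(d); s=monitor.sense(); p=np.array(s['tcp_pos']); R=np.array(s['ee_rot'])
T=(P-p)@R*1000
m=(abs(T[...,0])<14)&(abs(T[...,1])<60)&(T[...,2]>-75)&(T[...,2]<0)
q=T[m]
for g in (q[q[:,1]<0],q[q[:,1]>0]):
    if len(g)>20: print(len(g),np.percentile(g,[2,50,98],axis=0).round(1).tolist())
v,u=np.where(m); print(u.min(),u.max(),v.min(),v.max())
save('s5',cv2.resize(d['color'][20:220,250:500],None,fx=3,fy=3,interpolation=cv2.INTER_CUBIC))
E
```

```text
t 14.35 tcp [0.4283 0.3347 0.2013] yaw 79.42 turn -0.0101 shift_mm after turn [ 1.9  2.5 81.3] j [  55.   14.  -10.    0.  -66. -156.] F [-1.   0.4  1.5] w 0.7053898676666226 0.0
330 [[-11.2, -45.3, -74.3], [-7.4, -40.2, -54.0], [10.7, -31.9, -31.4]]
371 [[-11.1, 28.2, -73.9], [-6.0, 30.5, -53.8], [9.8, 40.2, -30.9]]
344 400 21 65
```

View pics/s5.png

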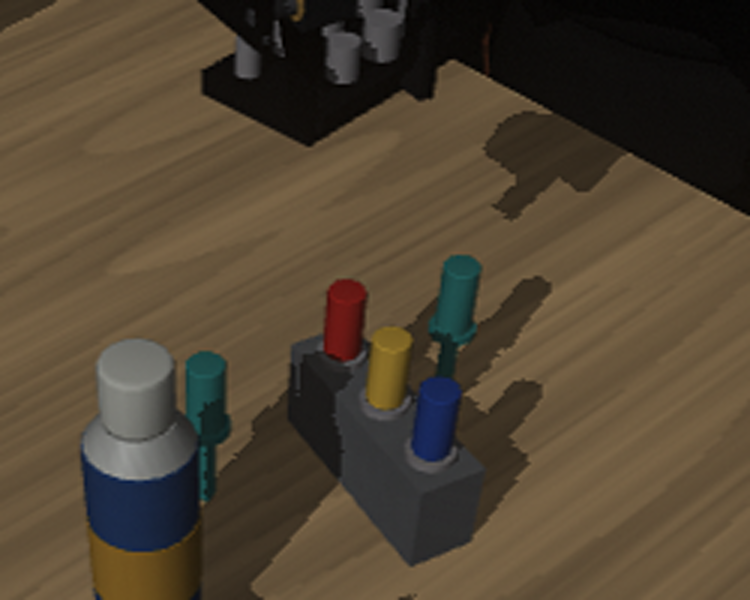

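The picture shows the red pin's grip at crop (345,320) with its way clear. The fingers are above the frame, and the tip offset of −31 mm is confirmed. Descending onto the red grip.

Call:
{"op": "drive_tool", "data": {
  "moves": [
    {"delta_pos": [2, 4, 25], "turn": 0, "claw": 0.7},
    {"delta_pos": [0, 0, 30], "turn": 0, "claw": 0.7},
    {"delta_pos": [0, 0, 30], "turn": 0, "claw": 0.7},
    {"delta_pos": [0, 0, 30], "turn": 0, "claw": 0.7},
    {"delta_pos": [0, 0, 25], "turn": 0, "claw": 0.7},
    {"delta_pos": [0, 0, 18], "turn": 0, "claw": 0.7},
    {"delta_pos": [0, 0, 0], "turn": 0, "claw": 0.7},
    {"delta_pos": [0, 0, 0], "turn": 0, "claw": 0.7}
  ]
}}

```text
time_s: 15.4
tcp_pos: [0.4275, 0.3397, 0.0438]
ee_rot: [[-0.983, 0.183, 0.002], [0.183, 0.983, 0.002], [-0.001, 0.002, -1.0]]
wrist_force: [-0.7, 1.2, 0.8]
gripper_width: 0.701
gripper_force: 0.0
```

Call:
{"op": "drive_tool", "data": {
  "moves": [
    {"delta_pos": [0, 0, 0], "turn": 0, "claw": 0.4},
    {"delta_pos": [0, 0, 0], "turn": 0, "claw": 0.3},
    {"delta_pos": [0, 0, 0], "turn": 0, "claw": 0.1},
    {"delta_pos": [0, 0, 0], "turn": 0, "claw": 0},
    {"delta_pos": [0, 0, 0], "turn": 0, "claw": 0},
    {"delta_pos": [0, 0, 0], "turn": 0, "claw": 0},
    {"delta_pos": [0, 0, 0], "turn": 0, "claw": 0}
  ]
}}

```text
time_s: 16.27
tcp_pos: [0.4266, 0.3391, 0.0424]
ee_rot: [[-0.983, 0.183, 0.0], [0.183, 0.983, 0.0], [-0.0, 0.0, -1.0]]
wrist_force: [-0.9, 0.9, 0.4]
gripper_width: 0.27
gripper_force: 30.0
```

Call:
{"op": "drive_tool", "data": {
  "moves": [
    {"delta_pos": [0, 0, -8], "turn": 0, "claw": 0},
    {"delta_pos": [0, 0, -20], "turn": 0, "claw": 0},
    {"delta_pos": [0, 0, -25], "turn": 0, "claw": 0},
    {"delta_pos": [0, 0, -25], "turn": 0, "claw": 0},
    {"delta_pos": [0, 0, -20], "turn": 0, "claw": 0},
    {"delta_pos": [0, 0, -8], "turn": 0, "claw": 0},
    {"delta_pos": [0, 0, 0], "turn": 0, "claw": 0}
  ]
}}

```text
time_s: 17.15
tcp_pos: [0.4264, 0.3388, 0.1485]
ee_rot: [[-0.983, 0.183, 0.0], [0.183, 0.983, 0.001], [0.0, 0.001, -1.0]]
wrist_force: [0.0, 0.4, -0.4]
gripper_width: 0.266
gripper_force: 30.0
```

Call:
{"op": "drive_tool", "data": {
  "moves": [
    {"delta_pos": [-10, -10, 0], "turn": 0, "claw": 0},
    {"delta_pos": [-20, -20, 0], "turn": 0, "claw": 0},
    {"delta_pos": [-25, -25, 0], "turn": 0, "claw": 0},
    {"delta_pos": [-25, -25, 0], "turn": 0, "claw": 0},
    {"delta_pos": [-25, -25, 0], "turn": 0, "claw": 0},
    {"delta_pos": [-25, -25, 0], "turn": 0, "claw": 0},
    {"delta_pos": [-25, -25, 0], "turn": 0, "claw": 0},
    {"delta_pos": [-20, -20, 0], "turn": 0.1, "claw": 0},
    {"delta_pos": [-15, -13, 0], "turn": 0.1, "claw": 0},
    {"delta_pos": [-10, -10, 0], "turn": 0, "claw": 0},
    {"delta_pos": [0, 0, 0], "turn": 0, "claw": 0},
    {"delta_pos": [0, 0, 0], "turn": 0, "claw": 0}
  ]
}}

```text
time_s: 18.65
tcp_pos: [0.5824, 0.1053, 0.1481]
ee_rot: [[-0.927, 0.374, -0.001], [0.374, 0.927, -0.0], [0.0, -0.0, -1.0]]
wrist_force: [-0.3, -0.3, -0.7]
gripper_width: 0.27
gripper_force: 30.0
```

```bash
python3 go.py .587 .108 .142 68; python3 - <<'E'
from m import *
s=monitor.sense(); p=np.array(s['tcp_pos'])
for n in('scene','top'):
    d=cap(n); P=cloud(d); Z=P[...,2]; X,Y=P[...,0],P[...,1]; c=cv2.cvtColor(d['color'],cv2.COLOR_RGB2HSV).astype(int)
    near=(abs(X-p[0])<.03)&(abs(Y-p[1])<.03)
    r=near&((c[...,0]<8)|(c[...,0]>172))&(c[...,1]>120)&(Z>.1)
    print(n,'red',r.sum(),P[r].mean(0).round(4) if r.any() else '', np.percentile(P[r][:,2],[2,98]).round(3) if r.any() else '')
    for lo in np.arange(.09,.165,.01):
        m=near&(Z>lo)&(Z<lo+.01)
        if m.sum()>5: print(' z',lo.round(3),m.sum(),P[m][:,:2].mean(0).round(4),np.ptp(P[m][:,:2],axis=0).round(3))
    if n=='scene': save('s6',cv2.resize(d['color'][130:300,220:420],None,fx=3.5,fy=3.5,interpolation=cv2.INTER_CUBIC))
E
```

```text
t 18.65 tcp [0.5824 0.1053 0.1481] yaw 68.04 turn 0.0008 shift_mm after turn [-3.3  4.3  6.1] j [  26.   21.   -8.   -0.  -61. -138.] F [-0.3 -0.3 -0.7] w 0.2703059638676294 29.999531898647547
scene red 503 [0.5884 0.101  0.2024] [0.175 0.219]
 z 0.11 16 [0.5844 0.1022] [0.009 0.007]
 z 0.12 35 [0.5845 0.1016] [0.009 0.01 ]
 z 0.13 45 [0.5849 0.1022] [0.008 0.011]
 z 0.14 42 [0.5848 0.102 ] [0.009 0.01 ]
 z 0.15 26 [0.585  0.1021] [0.008 0.009]
 z 0.16 24 [0.592  0.0984] [0.014 0.025]
top red 0
```

View pics/s6.png

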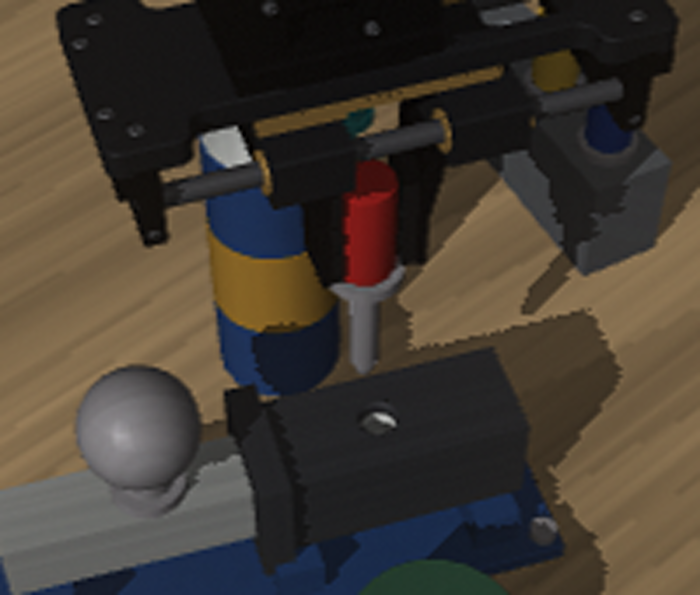

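The red pin hangs upright in the fingers: shank tip at crop (363,368), tube hole at (379,420) with bright metal in it. I'll measure both axes in the same camera.

```bash
cat > al.py <<'E'
from ball import *
s=monitor.sense(); p=np.array(s['tcp_pos']); R=np.array(s['ee_rot'])
def hole(d,P):
    q=P[...,:2]-H; S=q@t; W=q@n; Z=P[...,2]
    f=240/np.tan(np.radians(float(d['vertical_fov']))/2); E=d['extrinsics']
    v,u=np.mgrid[:480,:640]
    r=np.stack([(u-d['cx'])/f,(v-d['cy'])/f,np.ones(u.shape)],-1)@E[:3,:3].T
    top=E[:3,3]+r*((.077-E[2,3])/r[...,2:3])
    w=np.hypot(top[...,0]-H[0],top[...,1]-H[1])<.012
    # depth below the tube's top surface => inside the hole; subpixel via soft weight
    m=w&(Z<.0745); return m.sum(),top[m][:,:2].mean(0)
def shank(P,zlo,zhi):
    m=(abs(P[...,0]-p[0])<.02)&(abs(P[...,1]-p[1])<.02)&(P[...,2]>zlo)&(P[...,2]<zhi); q=P[m]
    r=least_squares(lambda x:np.hypot(q[:,0]-x[0]-x[2]*(q[:,2]-.14),q[:,1]-x[1]-x[3]*(q[:,2]-.14))-.006,[p[0],p[1],0,0],loss='soft_l1',f_scale=.001)
    return m.sum(),r.x.round(4),np.median(abs(r.fun)).round(4)
if __name__=='__main__':
    d=cap('scene'); P=cloud(d); k,h=hole(d,P); print('scene hole',k,h.round(4))
    m,x,e=shank(P,p[2]-.03,p[2]+.011); print('shank',m,x,e,'tcp',p.round(4))
    print('hole-shank tool mm',(R.T@np.r_[h-x[:2],0]*1000).round(1))
E
python3 - <<'E'
from al import *
E
python3 al.py
```

```text
scene hole 57 [0.5865 0.1084]
shank 161 [ 0.5813  0.1053 -0.006  -0.0122] 0.0003 tcp [0.5824 0.1057 0.1484]
hole-shank tool mm [-3.7  4.8 -0. ]
```

Call:
{"op": "drive_tool", "data": {
  "moves": [
    {"delta_pos": [-3.6, 4.8, 0], "turn": 0, "claw": 0},
    {"delta_pos": [0, 0, 12], "turn": 0, "claw": 0},
    {"delta_pos": [0, 0, 12], "turn": 0, "claw": 0},
    {"delta_pos": [0, 0, 0], "turn": 0, "claw": 0},
    {"delta_pos": [0, 0, 0], "turn": 0, "claw": 0}
  ]
}}

```text
time_s: 19.42
tcp_pos: [0.588, 0.1081, 0.1242]
ee_rot: [[-0.927, 0.375, -0.0], [0.375, 0.927, -0.0], [-0.0, -0.0, -1.0]]
wrist_force: [0.7, -0.1, -0.4]
gripper_width: 0.266
gripper_force: 30.0
```

```bash
python3 al.py; python3 - <<'E'
from m import *
d=load('scene'); save('s7',cv2.resize(d['color'][190:270,290:370],None,fx=7,fy=7,interpolation=cv2.INTER_CUBIC))
E
```

```text
scene hole 52 [0.5872 0.1083]
shank 137 [ 0.5871  0.1078  0.0092 -0.001 ] 0.0003 tcp [0.588  0.1081 0.1242]
hole-shank tool mm [ 0.1  0.5 -0. ]
```

View pics/s7.png

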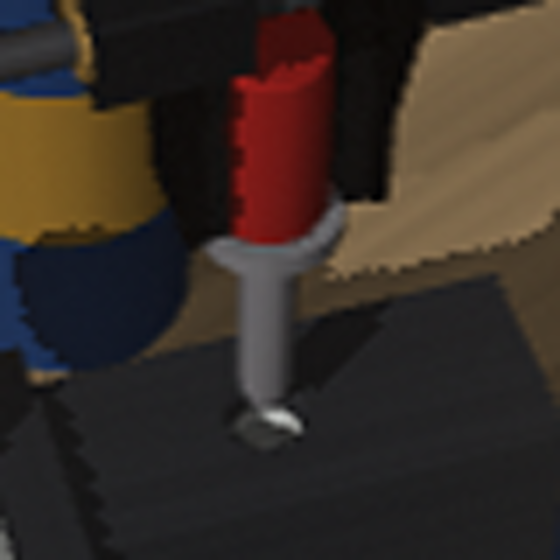

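Looking from the scene camera, the shank tip (crop (265,402)) is right over the hole (268,425), so it's aligned within about 1 mm. Inserting gently.

Call:
{"op": "drive_tool", "data": {
  "moves": [
    {"delta_pos": [0.4, 0.4, 5], "turn": 0, "claw": 0},
    {"delta_pos": [0, 0, 5], "turn": 0, "claw": 0},
    {"delta_pos": [0, 0, 5], "turn": 0, "claw": 0},
    {"delta_pos": [0, 0, 4], "turn": 0, "claw": 0},
    {"delta_pos": [0, 0, 0], "turn": 0, "claw": 0}
  ]
}}

```text
time_s: 20.1
tcp_pos: [0.5874, 0.1086, 0.1049]
ee_rot: [[-0.927, 0.375, -0.001], [0.375, 0.927, -0.0], [0.001, -0.001, -1.0]]
wrist_force: [0.9, -0.6, -1.0]
gripper_width: 0.264
gripper_force: 30.0
```

Call:
{"op": "drive_tool", "data": {
  "moves": [
    {"delta_pos": [0, 0, 4], "turn": 0, "claw": 0},
    {"delta_pos": [0, 0, 4], "turn": 0, "claw": 0},
    {"delta_pos": [0, 0, 0], "turn": 0, "claw": 0}
  ]
}}

```text
time_s: 20.48
tcp_pos: [0.5874, 0.1086, 0.0969]
ee_rot: [[-0.927, 0.375, -0.001], [0.375, 0.927, -0.0], [0.001, -0.001, -1.0]]
wrist_force: [0.1, -0.1, -1.5]
gripper_width: 0.265
gripper_force: 30.0
```

Free entry with no contact force. The remaining depth is about 39 mm, so I'll go on in steps.

Call:
{"op": "drive_tool", "data": {
  "moves": [
    {"delta_pos": [0, 0, 4], "turn": 0, "claw": 0},
    {"delta_pos": [0, 0, 4], "turn": 0, "claw": 0},
    {"delta_pos": [0, 0, 4], "turn": 0, "claw": 0},
    {"delta_pos": [0, 0, 0], "turn": 0, "claw": 0}
  ]
}}

```text
time_s: 20.98
tcp_pos: [0.5874, 0.1086, 0.0848]
ee_rot: [[-0.927, 0.375, -0.001], [0.375, 0.927, -0.0], [0.001, -0.001, -1.0]]
wrist_force: [-0.4, 0.4, -1.5]
gripper_width: 0.271
gripper_force: 30.0
```

Call:
{"op": "drive_tool", "data": {
  "moves": [
    {"delta_pos": [0, 0, 4], "turn": 0, "claw": 0},
    {"delta_pos": [0, 0, 4], "turn": 0, "claw": 0},
    {"delta_pos": [0, 0, 4], "turn": 0, "claw": 0},
    {"delta_pos": [0, 0, 0], "turn": 0, "claw": 0}
  ]
}}

```text
time_s: 21.48
tcp_pos: [0.5874, 0.1086, 0.0728]
ee_rot: [[-0.927, 0.375, -0.001], [0.375, 0.927, -0.0], [0.001, -0.001, -1.0]]
wrist_force: [-0.2, 0.3, -1.2]
gripper_width: 0.269
gripper_force: 30.0
```

Call:
{"op": "drive_tool", "data": {
  "moves": [
    {"delta_pos": [0, 0, 4], "turn": 0, "claw": 0},
    {"delta_pos": [0, 0, 4], "turn": 0, "claw": 0},
    {"delta_pos": [0, 0, 3], "turn": 0, "claw": 0},
    {"delta_pos": [0, 0, 0], "turn": 0, "claw": 0}
  ]
}}

```text
time_s: 21.98
tcp_pos: [0.5875, 0.1086, 0.062]
ee_rot: [[-0.927, 0.375, -0.001], [0.375, 0.927, -0.0], [0.0, -0.001, -1.0]]
wrist_force: [-0.4, 0.5, -1.0]
gripper_width: 0.268
gripper_force: 30.0
```

Call:
{"op": "drive_tool", "data": {
  "moves": [
    {"delta_pos": [0, 0, 2], "turn": 0, "claw": 0},
    {"delta_pos": [0, 0, 1.5], "turn": 0, "claw": 0},
    {"delta_pos": [0, 0, 0], "turn": 0, "claw": 0}
  ]
}}

```text
time_s: 22.35
tcp_pos: [0.5876, 0.1087, 0.0587]
ee_rot: [[-0.927, 0.375, -0.0], [0.375, 0.927, -0.0], [0.0, -0.0, -1.0]]
wrist_force: [-0.1, -0.1, -2.6]
gripper_width: 0.264
gripper_force: 30.0
```

Call:
{"op": "drive_tool", "data": {
  "moves": [
    {"delta_pos": [0, 0, 1], "turn": 0, "claw": 0},
    {"delta_pos": [0, 0, 0.5], "turn": 0, "claw": 0},
    {"delta_pos": [0, 0, 0], "turn": 0, "claw": 0}
  ]
}}

```text
time_s: 22.72
tcp_pos: [0.5877, 0.1088, 0.0574]
ee_rot: [[-0.927, 0.375, 0.0], [0.375, 0.927, 0.0], [-0.0, 0.0, -1.0]]
wrist_force: [-0.0, 0.1, 0.2]
gripper_width: 0.264
gripper_force: 30.0
```

Call:
{"op": "drive_tool", "data": {
  "moves": [
    {"delta_pos": [0, 0, 0.7], "turn": 0, "claw": 0},
    {"delta_pos": [0, 0, 0], "turn": 0, "claw": 0},
    {"delta_pos": [0, 0, 0], "turn": 0, "claw": 0.5},
    {"delta_pos": [0, 0, 0], "turn": 0, "claw": 0.5},
    {"delta_pos": [0, 0, 0], "turn": 0, "claw": 0.5},
    {"delta_pos": [0, 0, 0], "turn": 0, "claw": 0.5}
  ]
}}

```text
time_s: 23.48
tcp_pos: [0.5877, 0.1086, 0.0564]
ee_rot: [[-0.927, 0.375, -0.0], [0.375, 0.927, -0.0], [0.0, -0.0, -1.0]]
wrist_force: [-0.8, -0.8, -0.2]
gripper_width: 0.498
gripper_force: 0.0
```

Call:
{"op": "drive_tool", "data": {
  "moves": [
    {"delta_pos": [0, 0, -15], "turn": 0, "claw": 0.5},
    {"delta_pos": [0, 0, -30], "turn": 0, "claw": 0.5},
    {"delta_pos": [0, 0, -40], "turn": 0, "claw": 0.5},
    {"delta_pos": [0, 0, -40], "turn": 0, "claw": 0.5},
    {"delta_pos": [0, 0, -30], "turn": 0, "claw": 0.5},
    {"delta_pos": [0, 0, 0], "turn": 0, "claw": 0.5},
    {"delta_pos": [0, 0, 0], "turn": 0, "claw": 0.5}
  ]
}}

```text
time_s: 24.35
tcp_pos: [0.5872, 0.1087, 0.2116]
ee_rot: [[-0.927, 0.375, -0.0], [0.375, 0.927, 0.0], [0.001, 0.0, -1.0]]
wrist_force: [0.5, 0.2, 0.2]
gripper_width: 0.499
gripper_force: 0.0
```

```bash
python3 ball.py; python3 - <<'E'
from m import *
d=cap('scene'); P=cloud(d); c=cv2.cvtColor(d['color'],cv2.COLOR_RGB2HSV).astype(int)
r=(np.hypot(P[...,0]-.587,P[...,1]-.108)<.03)&((c[...,0]<8)|(c[...,0]>172))&(c[...,1]>120)
print('grip top z',np.percentile(P[r][:,2],[2,98]).round(4)); q=P[r]; k=q[q[:,2]>.123]; print(k.mean(0))
save('s8',cv2.resize(d['color'][80:340,160:420],None,fx=2.2,fy=2.2))
E
```

```text
(np.int64(977), array([-0.0993,  0.0025]), np.float64(0.0005))
tcp s,w 0.0004938562628615994 0.00025035577161542825 0.21086557412580453
grip top z [0.0852 0.1285]
[0.5880714  0.10689102 0.12667206]
```

View pics/s8.png

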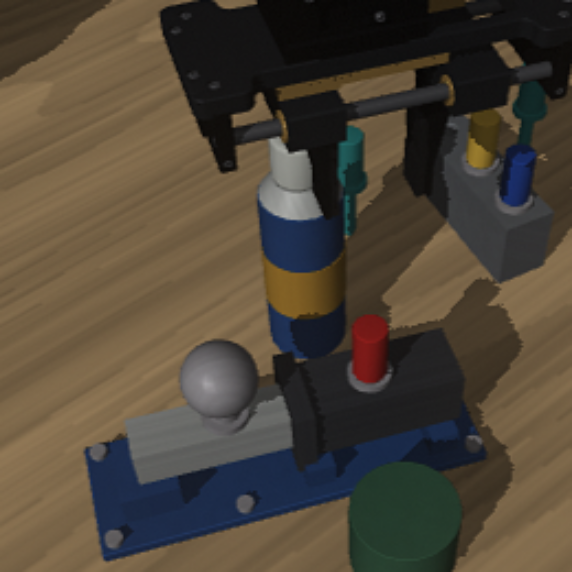

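The red pin stands upright with its collar on the tube (crop (370,375)). Its grip top is at 0.128 m, against 0.127 expected. The bar is home, the arm is clear, and the other objects are standing.

```bash
python3 -c "
from station import ticket
print(ticket.finish_job())"
```

```text
the job is handed in; nothing more can be done
None
```

The job is handed in, with no verdict returned: the bar is home against the stop, the red pin is seated and released with its collar on the tube, and the yellow and blue pins, can and tin were left standing.

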